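# Vent the culture flask

## Task

Screw the cap of the upright culture flask down clockwise until it bottoms out, then back it off a quarter turn so that the flask can breathe. Finish still gripping the cap at that setting: do not let go. The flask stays standing in its slotted block, and the things around it are left alone.

Things in the scene. Friction and masses are not known exactly. Their poses are not given: they have to be found in the camera images.
- flask: Clear flat culture flask standing on end, neck up, loose in the slot of the block, which keeps it from turning (1.5 mm play all round, so it twists up to about 2 degrees either way). Body 36 x 85 mm, straight to 105 mm above its underside, then shoulders tapering to a 26 x 32 mm neck base at 137 mm; a neck collar of 31 mm diameter lies at 143 to 146 mm. 0.09 to 0.16 kg with the cap. Origin: centre of the underside; z up along the neck; y along the 85 mm side.
- cap: Round ribbed blue screw cap on the flask's neck, coaxial with the flask: 37 mm diameter, 26 mm high, on a thread from the start. Origin: centre of its lower rim, 148 mm above the flask's underside when fully home, up to 2.3 mm higher at the start; z up. It turns with x, along which a thin raised ridge runs on its top.
- cap_grip (a point): Point on the cap's axis 15 mm above its lower rim (11 mm below its top): the height to grip, about 170 mm above the work surface. Fingers may come from above at any yaw.
- cap_turn (a joint): How far the cap is unscrewed from fully home, rad, relative to the flask: 0 = bottomed out (a hard stop), growing as it turns counterclockwise seen from above; a quarter turn is 1.57. Starts between 2.0 and 3.6, travel ends at 5. The thread lifts the cap 0.64 mm per rad unscrewed. Thread friction about 0.08 N m; it stays where it is left.
- stand: Grey plastic block with a slot, fixed to the work surface, holding the flask upright: 75 (x) x 125 (y) x 45 mm high, slot 39 x 88 mm with its floor 6 mm above the surface. Origin: centre of the underside; y along the slot.
- tip_box: Bystander: closed grey pipette tip box with a clear lid, loose, 88 x 123 x 80 mm high. Origin: centre of the underside.
- reagent: Bystander: amber glass bottle with a black cap, loose, 52 mm diameter, 110 mm high. Origin: centre of the underside.
- dishes: Bystander: stack of three clear closed dishes, one loose piece, 91 mm diameter, 41 mm high. Origin: centre of the underside.
Mind the look-alikes: they are no part of the job. Leave any green look-alike of the stand alone. What is shaped like the flask but red is not meant.

How it is judged:
On the way:
1. the cap is screwed down until it bottoms out (value of joint cap_turn below 0.08 rad and z of flask in the frame of stand below 0.012 m and angle between flask's own z axis and vertical below 0.1 rad), for 0.2 s.
At the end, for the whole second after the job is handed in: After having been bottomed out (within 0.08 rad of home), the cap stands still a quarter turn (1.57 rad, within 0.35) open with the fingers gripping it with more than 2 N, and the flask stands upright (within 0.1 rad) in its slot, lifted no more than 6 mm off the slot's floor (value of joint cap_turn between 1.22 and 1.92 rad and velocity of joint cap_turn between -0.1 and 0.1 rad/s and contact force between the fingers and cap above 2 N and z of flask in the frame of stand below 0.012 m and angle between flask's own z axis and vertical below 0.1 rad); the arm keeps its last pose, push and grip.
It fails at once if the flask is pulled out of the slot or tipped (z of flask in the frame of stand above 0.03 m or angle between flask's own z axis and vertical above 0.25 rad).
It fails at once if the tip box is pushed aside by more than 20 mm (distance of tip_box from where it was at the start of the episode above 0.02 m).
It fails at once if the amber bottle is pushed aside by more than 20 mm (distance of reagent from where it was at the start of the episode above 0.02 m).
It fails at once if the stack of dishes is pushed aside by more than 20 mm (distance of dishes from where it was at the start of the episode above 0.02 m).
It also fails if it takes over 69 s, if anything falls off the work surface, if the arm or the gripper's body presses on something with over 40 N, if the wrist force passes 120 N, or if a joint passes its speed limit or range.

## Robot

A 6-joint arm with a two-finger parallel gripper is mounted at the origin on the work surface. World frame = base frame: x ahead of the robot, y to its left, z up, the work surface at z = 0. Lengths are in m, angles in rad, forces in N, time in s.
With the tool pointing down it reaches from about 0.3 to 0.775 m from the base axis. Payload 14.6 kg.
Tool frame: the origin (TCP) lies at the very end of the fingers, on their centre line; the grasp point (between the pads) lies 19 mm behind it (pinch_z is the distance from the TCP to the grasp point, in m); z points along the fingers, y is the direction in which the jaws open and shut (so a half turn about z gives the same grasp; the last joint's range is limited). The gripper opens to 94 mm and grips with 3 to 60 N. Pads are 16 mm wide; open, the fingers measure 119 mm over their backs; the gripper's body (75 mm by 177 mm) begins 78 mm behind the grasp point.
Start: joints at [1.036, 0.3, 1.521, -0, 1.321, -0.067], TCP at [0.248, 0.491, 0.205] pointing down, gripper open.
Joint ranges: [-3.03, 3.03], [-0.79, 2.21], [0.23, 2.52], [-1.04, 4.18], [0, 3.07], [-2.55, 2.55]. Speed limits (rad/s): [2.22, 2.22, 2.57, 3.14, 3.14, 3.14].

## Interface

Orientations are given as [roll, pitch, yaw] about the fixed x, y, z axes, in that order (R = Rz(yaw) Ry(pitch) Rx(roll)).
In Python, from station import get_obs, camera, hand_in, pinch_z gives the robot as it stands.
- The arm moves only by the tool servo_tool, never from a script. Its argument "moves" is a list that holds one entry, the list of rows, each a list of 7 numbers: the turn, a rotation vector about the tool's x, y, z normalised to -1 to 1, where 1 is pi/2 rad, then the shift along the tool's x, y, z normalised to -1 to 1, where 1 is 500 mm, then the closure, from 0 (fully open) to 1 (shut). In form: [[[rx, ry, rz, x, y, z, hand], ...]]. A call has 1 to 12 rows; each row is the pose to reach, as a shift and turn from the pose measured when the call began, along the tool's axes at that moment; what a row does not reach only later rows make up. A row lasts 1/12 s, in which the tool goes at most 41.7 mm and 7.16 degrees, less where a joint would pass 70% of its speed; a pose out of reach is approached as far as the arm can. A call with a number of a shift or a turn outside -1 to 1 is refused whole. A call with a gripper value outside its range is refused whole. The fingers move at their own pace and stop on an object; "squeeze" is the grip in N (left out, the last holds). Time passes only in rows, so rows that repeat a pose let the fingers close. It gives the time, the measured TCP pose, the force and the opening at its end, in the units of the state.
- get_obs(): the state, without advancing time (a new reading comes with each control period).
- camera(name): name is "scene" or "top"; returns a dict with "color" (420x560x3 uint8, red, green, blue), "intrinsics" (3x3 intrinsics, pixels), "rvec" (rotation vector, rad) and "tvec" (3), from world to camera coordinates, as OpenCV has them. Camera axes: x right, y down, z forward; pixel columns grow to the right and rows downward; lengths in m; the calibration is good to about 2 mm. A picture is of the moment at which its call begins. There is no depth.
- hand_in(): hands the job in, once; it reports no verdict.
The state is a dict: "time_s": time; "qpos": joint angles; "joint_vel": joint speeds; "tau": joint torques, N m; "ee_pos": TCP position; "eef_rot": TCP orientation; "force": force on the tool from outside, world axes, zero at the start; "moment": the same for the moment, N m; "grip_width": finger opening in m.
Only numpy, scipy, OpenCV 4.12 (cv2) and the standard library are available. Lean on these libraries where they do the work, as an engineer would, in place of code of your own. Each camera call takes 0.05 s, during which the arm holds its last target.

## Working session

There is one attempt and no reset: what is moved stays moved. The work goes in short steps, Python scripts to look and compute and a tool call to move; the robot and the scene stay as the last step left them, time stands still between calls to the robot, and variables do not carry over. Pictures are saved under pics/ and viewed, and the job is handed in when it is done.

Besides the shell and the picture viewer there is one more tool, called after ">>>" in YAML: its name, and indented under it one key for each argument. servo_tool: Moves the arm, as the interface text tells. Scaled input: -1 to 1 covers 500 mm each way for a shift and pi/2 rad each way for a turn. Its arguments: {"type":"object","properties":{"moves":{"type":"array"},"squeeze":{"type":"number"}},"required":["moves"]}

```bash
mkdir -p pics; python3 - <<'E'
from station import get_obs, camera, pinch_z
import cv2, pickle
print(get_obs(), pinch_z)
for n in ("scene","top"):
    c=camera(n); cv2.imwrite(f"pics/{n}0.png",c["color"][:,:,::-1]); pickle.dump(c,open(f"{n}0.pkl","wb"))
    print(n,c["intrinsics"],c["rvec"],c["tvec"])
E
```

```text
{'time_s': 0.0, 'qpos': array([ 1.03637821e+00,  3.00501081e-01,  1.52159519e+00,  7.12506941e-06,
        1.32066590e+00, -6.65811297e-02]), 'joint_vel': array([ 4.75455898e-04,  9.08016451e-04, -1.86533606e-03, -5.11350728e-05,
       -1.78119072e-04,  1.25139462e-03]), 'tau': array([-5.38113436e-04, -5.31809449e+01, -3.52719498e+01,  7.06688385e-02,
        2.44615262e-02, -1.13250030e-04]), 'ee_pos': array([0.24788504, 0.49067992, 0.20486391]), 'eef_rot': array([-3.14042619e+00, -8.46962117e-05,  2.67375385e+00]), 'force': array([ 0.26434434, -0.42807638, -0.30516019]), 'moment': array([0.00602041, 0.02436369, 0.02565811]), 'grip_width': 0.09388435776712267} 0.0188
scene [[450.66485095   0.         281.10888671]
 [  0.         450.66485095 207.56248021]
 [  0.           0.           1.        ]] [ 1.19567259  2.44234442 -0.87476097] [ 0.2933829  -0.24897138  1.32874855]
top [[454.09618826   0.         295.08441407]
 [  0.         454.09618826 208.91477259]
 [  0.           0.           1.        ]] [ 2.17901689 -2.13195927  0.19667611] [0.024099   0.54008325 0.97980868]
```

View pics/scene0.png

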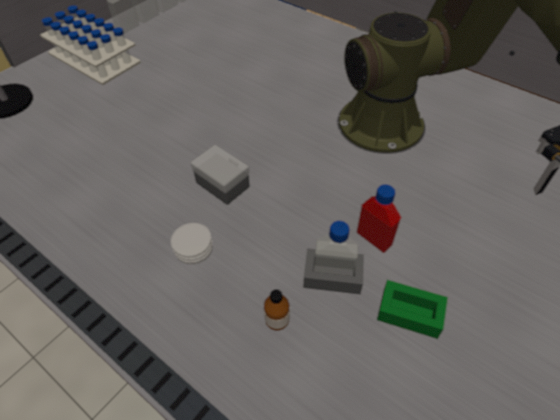

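View pics/top0.png

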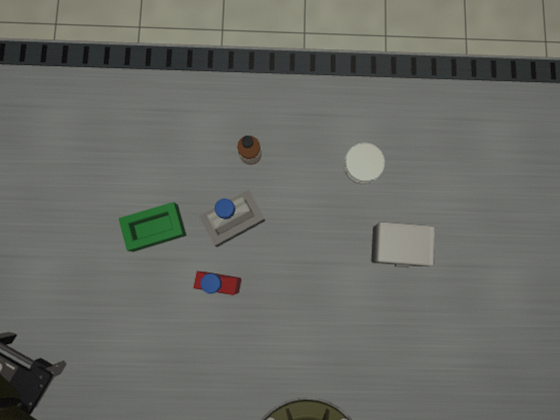

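Candidates: the clear flask's blue cap in the grey block (scene ~340,232; top ~224,208), the red look-alike's blue cap (scene ~385,194; top ~210,283), and an empty green block (scene ~413,308; top ~152,227). By the description I choose the one in the grey block. Next I check it in a close crop.

```bash
python3 - <<'E'
import pickle,cv2,numpy as np
s=pickle.load(open("scene0.pkl","rb"));t=pickle.load(open("top0.pkl","rb"))
a=cv2.resize(np.ascontiguousarray(s["color"][205:305,290:380,::-1]),None,fx=4.4,fy=5.5*0.8,interpolation=cv2.INTER_CUBIC)
b=cv2.resize(np.ascontiguousarray(t["color"][180:260,190:280,::-1]),None,fx=4.4,fy=4.4,interpolation=cv2.INTER_CUBIC)
b=np.vstack([b,np.zeros((a.shape[0]-b.shape[0],b.shape[1],3),np.uint8)])
cv2.imwrite("pics/crop0.png",np.hstack([a,b]))
E
```

```text
(no output)
```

View pics/crop0.png

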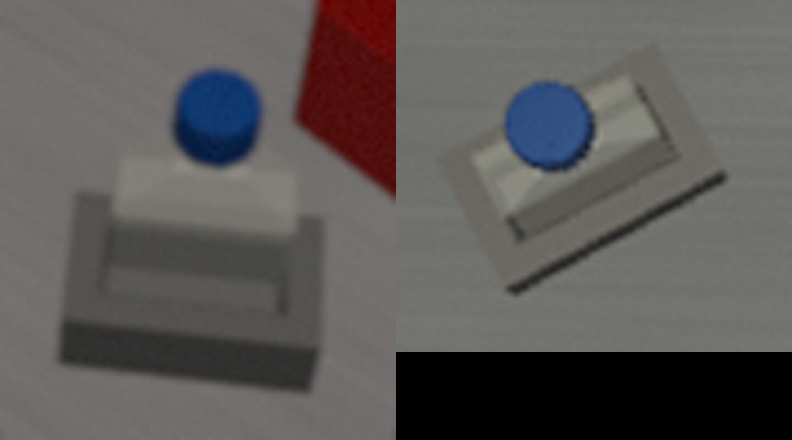

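```bash
cat > h.py <<'E'
import pickle,cv2,numpy as np
from scipy.optimize import least_squares
def proj(c,P): return cv2.projectPoints(np.asarray(P,float),c["rvec"],c["tvec"],c["intrinsics"],None)[0][:,0]
def cyl(x,y,z0,r,h):
    a=np.linspace(0,2*np.pi,60,endpoint=False)
    return np.vstack([np.c_[x+r*np.cos(a),y+r*np.sin(a),0*a+z] for z in (z0,z0+h)])
def mask(c,box):
    r0,r1,c0,c1=box; im=c["color"].astype(int); m=np.zeros(im.shape[:2],bool)
    b=(im[...,2]>im[...,0]+35)&(im[...,2]>im[...,1]+15); m[r0:r1,c0:c1]=b[r0:r1,c0:c1]
    ys,xs=np.nonzero(m); return np.array([xs.mean(),ys.mean()]),m.sum()
def hullc(c,P):
    h=cv2.convexHull(proj(c,P).astype(np.float32)); M=cv2.moments(h); return np.array([M["m10"],M["m01"]])/M["m00"],M["m00"]
E
python3 - <<'E'
from h import *
s=pickle.load(open("scene0.pkl","rb"));t=pickle.load(open("top0.pkl","rb"))
S=mask(s,(215,250,322,360));T=mask(t,(190,225,205,245));print(S,T)
for C in [((s,S),(t,T)),((s,S),),((t,T),)]:
    n=3 if len(C)==2 else 2
    f=lambda p:np.concatenate([hullc(c,cyl(p[0],p[1],p[2] if n==3 else .1556,.0185,.026))[0]-m[0] for c,m in C])
    r=least_squares(f,[.5,.15,.1556][:n]);print(r.x,r.fun,[hullc(c,cyl(r.x[0],r.x[1],.1556,.0185,.026))[1] for c,_ in C])
# stand: top face outer corners in top crop (crop px/4.4+offset)
pt=np.array([[435,155],[655,42],[727,172],[512,288]])-[396,0]; pt=pt/4.4+[190,180]
def st(p):
    a=p[2];R=np.array([[np.cos(a),-np.sin(a)],[np.sin(a),np.cos(a)]])
    q=np.array([[-.0375,-.0625],[-.0375,.0625],[.0375,.0625],[.0375,-.0625]])@R.T+p[:2]
    return proj(t,np.c_[q,np.full(4,.045)])
best=min((least_squares(lambda p:(st(p)-pt).ravel(),[.5,.15,a]) for a in np.arange(0,6.3,.5)),key=lambda r:r.cost);print(best.x,best.cost)
for n,c,px in [("red",t,(210,283))]:
    r=least_squares(lambda p:proj(c,[[p[0],p[1],.15]])[0]-px,[.4,.1]);print(n,r.x)
for n,px,z in [("amber",(248,141),.11),("green",(152,227),.045)]:
    r=least_squares(lambda p:proj(t,[[p[0],p[1],z]])[0]-px,[.4,.1]);print(n,r.x)
E
```

```text
(array([338.94259819, 230.87009063]), np.int64(331)) (array([224.01016949, 207.87457627]), np.int64(295))
[0.51783729 0.17739814 0.15876916] [ 0.20527994  0.03005447  0.17829566 -0.05822595] [386.0180628041271, 329.32172428956255]
[0.5159095  0.17598905] [-1.63679601e-06  5.00168909e-07] [384.71638758084737]
[0.51819887 0.17814958] [-5.74798662e-08 -6.96564172e-07] [329.50192714319564]
[ 0.51682672  0.17484626 -2.61608364] 1.4887002625233756
red [0.37292663 0.20156406]
amber [0.67301027 0.14124562]
green [0.49084181 0.35045955]
```

```bash
cat >> h.py <<'E'
from scipy.spatial.transform import Rotation as Ro
def rel(pos,yaw,yawcap=None):
    from station import get_obs
    o=get_obs(); R=Ro.from_euler("xyz",o["eef_rot"]); T=Ro.from_euler("xyz",[np.pi,0,yaw])
    rv=(R.inv()*T).as_rotvec(); d=R.inv().apply(np.array(pos)-o["ee_pos"])
    print("t",o["time_s"],"q1,q6",o["qpos"][[0,5]].round(3),"pos",o["ee_pos"].round(4),"rpy",o["eef_rot"].round(4),"F",o["force"].round(2),"M",o["moment"].round(3),"w",round(o["grip_width"],4))
    print("turn",(rv/(np.pi/2)).round(4),"shift",(d/.5).round(4))
E
python3 -c "
from h import *
rel([.517,.177,.215],4.1)
rel([.517,.177,.215],4.3)"
```

```text
t 0.1 q1,q6 [ 1.036 -0.067] pos [0.2479 0.4907 0.2049] rpy [-3.1405e+00 -1.0000e-04  2.6738e+00] F [ 0.57 -0.57  0.52] M [0.039 0.031 0.013] w 0.094
turn [-5.00e-04 -5.00e-04 -9.08e-01] shift [-0.7633 -0.3173 -0.0198]
t 0.1 q1,q6 [ 1.036 -0.067] pos [0.2479 0.4907 0.2049] rpy [-3.1405e+00 -1.0000e-04  2.6738e+00] F [ 0.57 -0.57  0.52] M [0.039 0.031 0.013] w 0.094
turn [-5.0000e-04 -6.0000e-04 -1.0353e+00] shift [-0.7633 -0.3173 -0.0198]
```

>>> servo_tool:
  moves:
    - [[0, 0, -0.908, -0.763, -0.317, -0.02, 0], [0, 0, -0.908, -0.763, -0.317, -0.02, 0], [0, 0, -0.908, -0.763, -0.317, -0.02, 0], [0, 0, -0.908, -0.763, -0.317, -0.02, 0], [0, 0, -0.908, -0.763, -0.317, -0.02, 0], [0, 0, -0.908, -0.763, -0.317, -0.02, 0], [0, 0, -0.908, -0.763, -0.317, -0.02, 0], [0, 0, -0.908, -0.763, -0.317, -0.02, 0], [0, 0, -0.908, -0.763, -0.317, -0.02, 0], [0, 0, -0.908, -0.763, -0.317, -0.02, 0], [0, 0, -0.908, -0.763, -0.317, -0.02, 0], [0, 0, -0.908, -0.763, -0.317, -0.02, 0]]
  squeeze: 15

```text
time_s: 1.1
ee_pos: [0.5196, 0.1729, 0.2146]
eef_rot: [-3.141, -0.002, -2.237]
force: [0.2, -0.6, 0.1]
grip_width: 0.0937
```

```bash
python3 - <<'E'
from h import *
from station import camera
rel([.517,.177,.215],4.3)
ims=[]
for n,b in (("scene",(170,320,250,410)),("top",(130,280,150,310))):
    c=camera(n); pickle.dump(c,open(n+"1.pkl","wb"));r0,r1,c0,c1=b
    ims.append(cv2.resize(np.ascontiguousarray(c["color"][r0:r1,c0:c1,::-1]),None,fx=2.5,fy=2.5,interpolation=cv2.INTER_CUBIC))
cv2.imwrite("pics/above1.png",np.hstack(ims))
E
```

```text
t 1.1 q1,q6 [ 0.255 -2.22 ] pos [0.5196 0.1729 0.2146] rpy [-3.1410e+00 -1.8000e-03 -2.2371e+00] F [ 0.18 -0.58  0.07] M [ 0.142  0.001 -0.001] w 0.0937
turn [-0.0002 -0.0012 -0.1617] shift [-0.0032  0.0091 -0.0008]
```

View pics/above1.png

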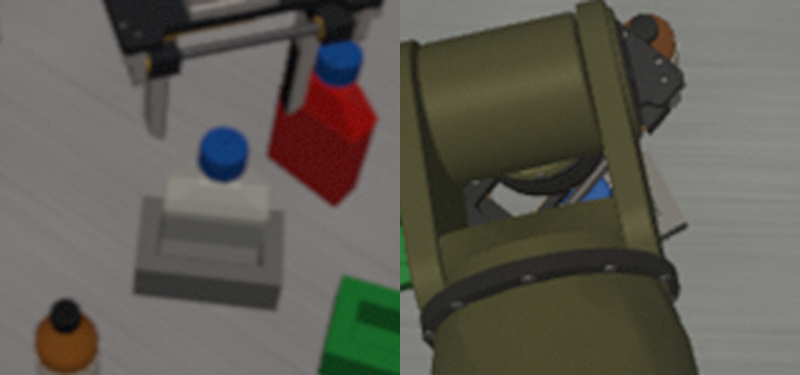

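```bash
python3 -c "
from h import *
rel([.517,.177,.215],-2.237);rel([.517,.177,.152],-2.237)"
```

```text
t 1.2 q1,q6 [ 0.261 -2.212] pos [0.5174 0.1761 0.2145] rpy [ 3.1410e+00 -1.8000e-03 -2.2387e+00] F [-0.22  0.25 -0.2 ] M [ 0.085  0.055 -0.035] w 0.094
turn [ 0.0003 -0.0011 -0.0011] shift [-0.001   0.0017 -0.001 ]
t 1.2 q1,q6 [ 0.261 -2.212] pos [0.5174 0.1761 0.2145] rpy [ 3.1410e+00 -1.8000e-03 -2.2387e+00] F [-0.22  0.25 -0.2 ] M [ 0.085  0.055 -0.035] w 0.094
turn [ 0.0003 -0.0011 -0.0011] shift [-0.0012  0.0016  0.125 ]
```

>>> servo_tool:
  moves:
    - [[0, -0.001, 0, -0.001, 0.0016, 0.03, 0], [0, -0.001, 0, -0.001, 0.0016, 0.06, 0], [0, -0.001, 0, -0.001, 0.0016, 0.09, 0], [0, -0.001, 0, -0.001, 0.0016, 0.11, 0], [0, -0.001, 0, -0.001, 0.0016, 0.125, 0], [0, -0.001, 0, -0.001, 0.0016, 0.125, 0], [0, -0.001, 0, -0.001, 0.0016, 0.125, 0]]

```text
time_s: 1.78
ee_pos: [0.5169, 0.1772, 0.1523]
eef_rot: [3.141, -0.0, -2.239]
force: [0.2, 0.3, 1.4]
grip_width: 0.094
```

```bash
python3 - <<'E'
from h import *
from station import camera
rel([.517,.177,.152],-2.237)
c=camera("scene")
cv2.imwrite("pics/down2.png",cv2.resize(np.ascontiguousarray(c["color"][190:300,270:400,::-1]),None,fx=4.5,fy=4.5,interpolation=cv2.INTER_CUBIC))
S=mask(c,(215,255,322,362));print(S)
E
```

```text
t 1.7833 q1,q6 [ 0.263 -2.21 ] pos [0.5169 0.1772 0.1523] rpy [ 3.1410e+00 -2.0000e-04 -2.2395e+00] F [0.22 0.27 1.35] M [0.131 0.071 0.031] w 0.094
turn [ 0.0004 -0.0001 -0.0016] shift [ 0.0002 -0.0005  0.0006]
(array([338.90447761, 230.76119403]), np.int64(335))
```

View pics/down2.png

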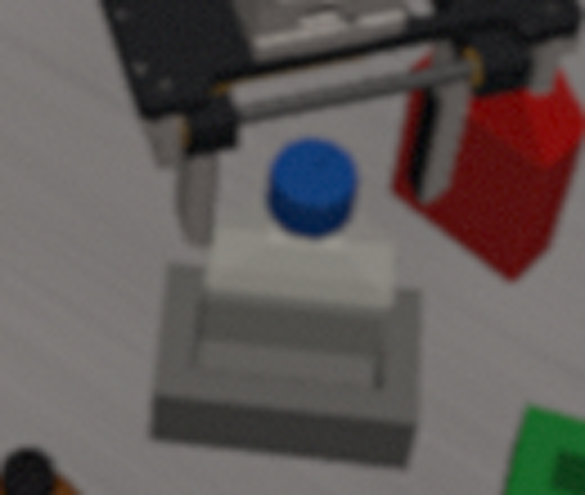

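The jaws straddle the cap evenly (cap at ~339,231 in the scene image), so I close.

>>> servo_tool:
  moves:
    - [[0, 0, 0, 0, 0, 0, 0.5], [0, 0, 0, 0, 0, 0, 0.5], [0, 0, 0, 0, 0, 0, 0.5], [0, 0, 0, 0, 0, 0, 0.5], [0, 0, 0, 0, 0, 0, 0.55], [0, 0, 0, 0, 0, 0, 0.6], [0, 0, 0, 0, 0, 0, 0.65], [0, 0, 0, 0, 0, 0, 0.7]]
  squeeze: 8

```text
time_s: 2.5
ee_pos: [0.5171, 0.1772, 0.1527]
eef_rot: [3.141, 0.0, -2.239]
force: [0.4, 0.3, 0.1]
grip_width: 0.0439
```

```bash
python3 - <<'E'
from h import *
from station import camera
rel([.517,.177,.152],-2.237)
c=camera("scene")
cv2.imwrite("pics/grip3.png",cv2.resize(np.ascontiguousarray(c["color"][190:300,270:400,::-1]),None,fx=4.5,fy=4.5,interpolation=cv2.INTER_CUBIC))
S=mask(c,(215,255,322,362));print(S)
E
```

```text
t 2.5 q1,q6 [ 0.263 -2.21 ] pos [0.5171 0.1772 0.1527] rpy [ 3.1415e+00  4.0000e-04 -2.2393e+00] F [0.37 0.26 0.11] M [ 0.124  0.017 -0.015] w 0.0439
turn [ 0.0001  0.0003 -0.0015] shift [ 0.0004 -0.0001  0.0014]
(array([339.43620178, 230.72700297]), np.int64(337))
```

View pics/grip3.png

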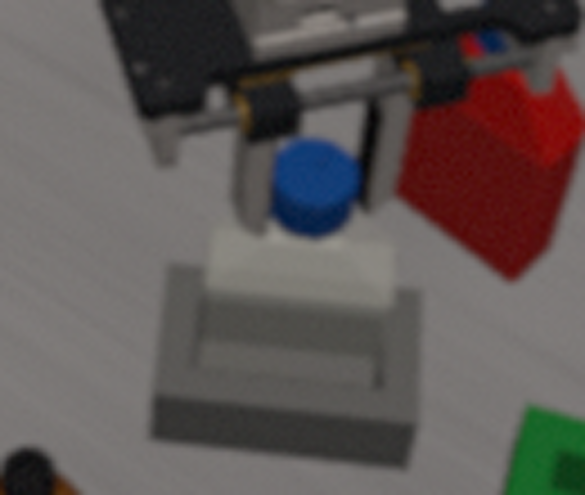

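>>> servo_tool:
  moves:
    - [[0, 0, 0, 0, 0, 0.001, 0.75], [0, 0, 0, 0, 0, 0.001, 0.8], [0, 0, 0, 0, 0, 0.001, 0.9], [0, 0, 0, 0, 0, 0.001, 1], [0, 0, 0, 0, 0, 0.001, 1]]
  squeeze: 8

```text
time_s: 2.97
ee_pos: [0.5172, 0.1773, 0.1524]
eef_rot: [-3.141, 0.001, -2.239]
force: [-1.3, 0.8, 3.8]
grip_width: 0.0368
```

```bash
python3 - <<'E'
from h import *
from station import camera
rel([.517,.177,.152],-2.237)
c=camera("scene")
cv2.imwrite("pics/grip4.png",cv2.resize(np.ascontiguousarray(c["color"][190:300,270:400,::-1]),None,fx=4.5,fy=4.5,interpolation=cv2.INTER_CUBIC))
S=mask(c,(215,255,322,362));print(S)
E
```

```text
t 2.9667 q1,q6 [ 0.263 -2.21 ] pos [0.5172 0.1773 0.1524] rpy [-3.1415e+00  8.0000e-04 -2.2393e+00] F [-1.26  0.82  3.82] M [ 0.212  0.237 -0.001] w 0.0368
turn [-0.0001  0.0005 -0.0015] shift [0.0006 0.     0.0008]
(array([339.99375, 230.85625]), np.int64(320))
```

View pics/grip4.png

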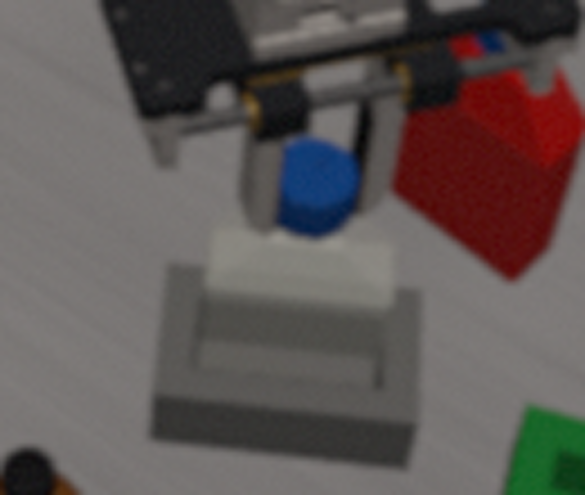

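Gripped at 36.8 mm, the cap's diameter, with small forces. I turn clockwise in stages and follow the thread down.

>>> servo_tool:
  moves:
    - [[0, 0, 0, 0, 0, 0, 1], [0, 0, 0, 0, 0, 0, 1], [0, 0, 0.05, 0, 0, 0.0001, 1], [0, 0, 0.1, 0, 0, 0.0002, 1], [0, 0, 0.16, 0, 0, 0.0003, 1], [0, 0, 0.22, 0, 0, 0.0004, 1], [0, 0, 0.28, 0, 0, 0.0005, 1], [0, 0, 0.34, 0, 0, 0.0006, 1], [0, 0, 0.4, 0, 0, 0.0008, 1], [0, 0, 0.4, 0, 0, 0.0008, 1]]
  squeeze: 20

```text
time_s: 3.85
ee_pos: [0.5173, 0.1772, 0.152]
eef_rot: [3.141, 0.001, -2.872]
force: [0.2, 0.1, 3.4]
grip_width: 0.037
```

```bash
cat > look.py <<'E'
import sys
from h import *
from station import camera
rel([.517,.177,.152],-2.237)
c=camera("scene")
cv2.imwrite(f"pics/{sys.argv[1]}.png",cv2.resize(np.ascontiguousarray(c["color"][190:300,270:400,::-1]),None,fx=4.5,fy=4.5,interpolation=cv2.INTER_CUBIC))
E
python3 look.py turn5
```

```text
t 3.85 q1,q6 [ 0.263 -1.577] pos [0.5173 0.1772 0.152 ] rpy [ 3.1414e+00  9.0000e-04 -2.8721e+00] F [0.17 0.1  3.43] M [ 0.048 -0.017 -0.1  ] w 0.037
turn [-1.000e-04  6.000e-04 -4.043e-01] shift [ 0.0007 -0.0002  0.0001]
```

View pics/turn5.png

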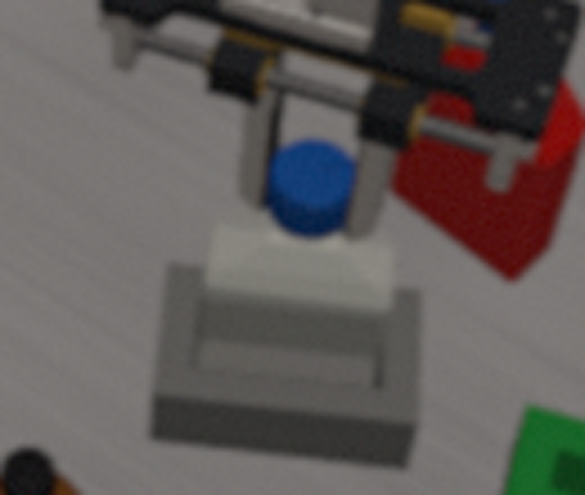

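>>> servo_tool:
  moves:
    - [[0, 0, 0.06, 0, 0, 0.0001, 1], [0, 0, 0.13, 0, 0, 0.0002, 1], [0, 0, 0.2, 0, 0, 0.0003, 1], [0, 0, 0.27, 0, 0, 0.0005, 1], [0, 0, 0.34, 0, 0, 0.0006, 1], [0, 0, 0.41, 0, 0, 0.0008, 1], [0, 0, 0.48, 0, 0, 0.0009, 1], [0, 0, 0.55, 0, 0, 0.001, 1], [0, 0, 0.62, 0, 0, 0.0012, 1], [0, 0, 0.69, 0, 0, 0.0013, 1], [0, 0, 0.75, 0, 0, 0.0014, 1]]

```text
time_s: 4.82
ee_pos: [0.5173, 0.1771, 0.1513]
eef_rot: [3.141, 0.0, 2.237]
force: [-1.3, -0.7, 4.4]
grip_width: 0.0366
```

```bash
python3 look.py turn6; python3 -c "
from station import get_obs; print(get_obs()['tau'])"
```

```text
t 4.8167 q1,q6 [ 0.263 -0.404] pos [0.5173 0.1771 0.1513] rpy [3.1409e+00 2.0000e-04 2.2371e+00] F [-1.31 -0.74  4.45] M [-0.162  0.13   0.099] w 0.0366
turn [ 2.0000e-04  5.0000e-04 -1.1517e+00] shift [ 0.0002 -0.0005 -0.0014]
[  0.30090982 -52.06048965 -32.47144103   0.21965699  -0.12591917
  -1.54374059]
```

View pics/turn6.png

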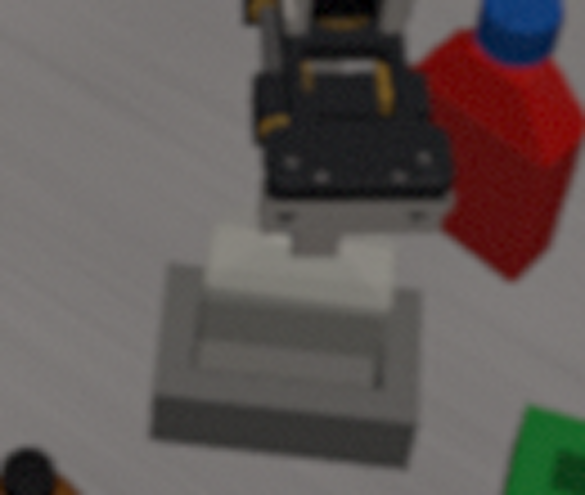

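>>> servo_tool:
  moves:
    - [[0, 0, 0.04, 0, 0, 0.0001, 1], [0, 0, 0.08, 0, 0, 0.0001, 1], [0, 0, 0.12, 0, 0, 0.0002, 1], [0, 0, 0.16, 0, 0, 0.0003, 1], [0, 0, 0.2, 0, 0, 0.0004, 1], [0, 0, 0.2, 0, 0, 0.0004, 1]]

```text
time_s: 5.37
ee_pos: [0.5173, 0.1771, 0.1511]
eef_rot: [3.141, 0.0, 1.919]
force: [-0.1, -1.2, 3.7]
grip_width: 0.0369
```

```bash
cat > st.py <<'E'
from h import *
rel([.517,.177,.152],-2.237)
E
python3 st.py
```

```text
t 5.3667 q1,q6 [ 0.263 -0.085] pos [0.5173 0.1771 0.1511] rpy [3.1409 0.     1.9186] F [-0.14 -1.21  3.68] M [-0.082  0.104 -0.095] w 0.0369
turn [ 2.0000e-04  4.0000e-04 -1.3545e+00] shift [ 0.0001 -0.0005 -0.0018]
```

>>> servo_tool:
  moves:
    - [[0, 0, 0.04, 0, 0, 0.0001, 1], [0, 0, 0.08, 0, 0, 0.0001, 1], [0, 0, 0.12, 0, 0, 0.0002, 1], [0, 0, 0.16, 0, 0, 0.0003, 1], [0, 0, 0.2, 0, 0, 0.0004, 1]]

```text
time_s: 5.78
ee_pos: [0.5172, 0.1771, 0.1509]
eef_rot: [3.141, -0.0, 1.608]
force: [-1.7, -0.7, 4.6]
grip_width: 0.0363
```

```bash
python3 st.py
```

```text
t 5.7833 q1,q6 [0.263 0.226] pos [0.5172 0.1771 0.1509] rpy [ 3.1411e+00 -2.0000e-04  1.6077e+00] F [-1.68 -0.7   4.6 ] M [-0.101  0.195  0.071] w 0.0363
turn [ 3.0000e-04  4.0000e-04 -1.5524e+00] shift [-0.0001 -0.0005 -0.0023]
```

>>> servo_tool:
  moves:
    - [[0, 0, 0.04, 0, 0, 0.0001, 1], [0, 0, 0.08, 0, 0, 0.0001, 1], [0, 0, 0.12, 0, 0, 0.0002, 1], [0, 0, 0.16, 0, 0, 0.0003, 1], [0, 0, 0.2, 0, 0, 0.0004, 1]]

```text
time_s: 6.2
ee_pos: [0.5172, 0.1771, 0.1507]
eef_rot: [3.141, -0.0, 1.297]
force: [-1.3, 0.8, 4.1]
grip_width: 0.0367
```

```bash
python3 st.py
```

```text
t 6.2 q1,q6 [0.263 0.537] pos [0.5172 0.1771 0.1507] rpy [ 3.1412e+00 -2.0000e-04  1.2969e+00] F [-1.28  0.85  4.07] M [-0.074  0.301  0.089] w 0.0367
turn [ 3.0000e-04  3.0000e-04 -1.7502e+00] shift [-0.0002 -0.0004 -0.0027]
```

>>> servo_tool:
  moves:
    - [[0, 0, 0.04, 0, 0, 0.0001, 1], [0, 0, 0.08, 0, 0, 0.0001, 1], [0, 0, 0.12, 0, 0, 0.0002, 1], [0, 0, 0.16, 0, 0, 0.0003, 1], [0, 0, 0.2, 0, 0, 0.0004, 1]]

```text
time_s: 6.62
ee_pos: [0.5171, 0.1772, 0.1504]
eef_rot: [3.141, -0.0, 0.987]
force: [-1.6, 1.3, 2.9]
grip_width: 0.0364
```

```bash
python3 st.py
```

```text
t 6.6167 q1,q6 [0.263 0.847] pos [0.5171 0.1772 0.1504] rpy [ 3.1415e+00 -3.0000e-04  9.8660e-01] F [-1.58  1.28  2.91] M [0.165 0.251 0.472] w 0.0364
turn [ 3.0000e-04  1.0000e-04 -1.9478e+00] shift [-0.0004  0.     -0.0032]
```

Torque jumped from about 0.09 to 0.47 N m after about 3.06 rad, which looks like the stop. I confirm it with a firmer grip and a small extra turn.

>>> servo_tool:
  moves:
    - [[0, 0, 0, 0, 0, 0, 1], [0, 0, 0, 0, 0, 0, 1], [0, 0, 0.015, 0, 0, 0, 1], [0, 0, 0.03, 0, 0, 0, 1], [0, 0, 0.03, 0, 0, 0, 1], [0, 0, 0.03, 0, 0, 0, 1]]
  squeeze: 35

```text
time_s: 7.12
ee_pos: [0.5172, 0.1774, 0.1504]
eef_rot: [3.141, -0.001, 0.941]
force: [0.8, 1.7, 2.7]
grip_width: 0.0366
```

```bash
python3 st.py
```

```text
t 7.1167 q1,q6 [0.263 0.893] pos [0.5172 0.1774 0.1504] rpy [ 3.1414e+00 -7.0000e-04  9.4060e-01] F [0.8  1.65 2.72] M [0.365 0.034 0.517] w 0.0366
turn [ 7.0000e-04  1.0000e-04 -1.9771e+00] shift [-0.0009  0.0001 -0.0032]
```

>>> servo_tool:
  moves:
    - [[0, 0, 0.015, 0, 0, 0, 1], [0, 0, 0.03, 0, 0, 0, 1], [0, 0, 0.045, 0, 0, 0, 1], [0, 0, 0.06, 0, 0, 0, 1], [0, 0, 0.06, 0, 0, 0, 1]]

```text
time_s: 7.53
ee_pos: [0.5171, 0.1771, 0.1504]
eef_rot: [3.141, -0.0, 0.844]
force: [-0.8, -0.5, 3.3]
grip_width: 0.0365
```

```bash
python3 look.py stop7; python3 -c "
from station import get_obs; print(get_obs()['tau'][5],get_obs()['joint_vel'][5])"
```

```text
t 7.5333 q1,q6 [0.263 0.99 ] pos [0.5171 0.1771 0.1504] rpy [ 3.1415e+00 -2.0000e-04  8.4420e-01] F [-0.79 -0.49  3.28] M [-0.28   0.223  0.774] w 0.0365
turn [-2.0000e-04 -1.0000e-04  1.9615e+00] shift [-0.0003  0.     -0.0032]
1.0950949788093567 -0.019173655500109164
```

View pics/stop7.png

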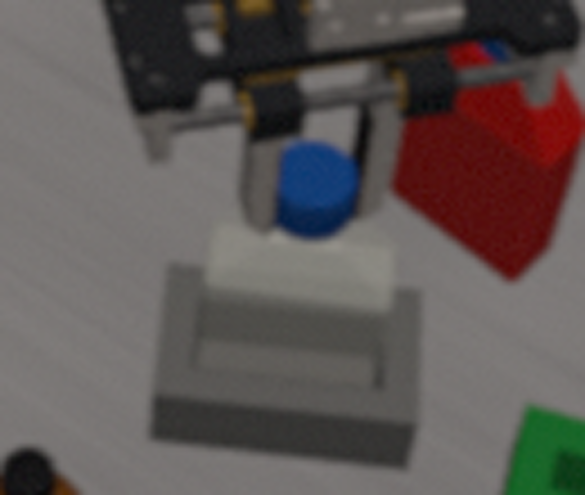

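Torque now scales with the grip (0.47 N m at 20 N, 0.77 at 35 N), so the pads are slipping on a cap held by the hard stop. The picture shows the flask upright and the cap between the pads (crop ~315,190). Next I back off 1.57 rad plus about 0.09 for slot play and wind-up.

>>> servo_tool:
  moves:
    - [[0, 0, 0, 0, 0, 0, 1], [0, 0, 0, 0, 0, 0, 1], [0, 0, -0.06, 0, 0, -0.0001, 1], [0, 0, -0.13, 0, 0, -0.0002, 1], [0, 0, -0.2, 0, 0, -0.0003, 1], [0, 0, -0.27, 0, 0, -0.0005, 1], [0, 0, -0.34, 0, 0, -0.0006, 1], [0, 0, -0.41, 0, 0, -0.0007, 1], [0, 0, -0.48, 0, 0, -0.0009, 1], [0, 0, -0.54, 0, 0, -0.001, 1]]

```text
time_s: 8.42
ee_pos: [0.5171, 0.1771, 0.1508]
eef_rot: [3.141, -0.0, 1.699]
force: [0.4, -0.1, 2.2]
grip_width: 0.0363
```

```bash
python3 st.py
```

```text
t 8.4167 q1,q6 [0.263 0.135] pos [0.5171 0.1771 0.1508] rpy [ 3.1414e+00 -4.0000e-04  1.6987e+00] F [ 0.43 -0.11  2.15] M [-0.098  0.099 -0.143] w 0.0363
turn [ 4.0000e-04  0.0000e+00 -1.4945e+00] shift [-0.0002 -0.0002 -0.0023]
```

>>> servo_tool:
  moves:
    - [[0, 0, -0.06, 0, 0, -0.0001, 1], [0, 0, -0.13, 0, 0, -0.0003, 1], [0, 0, -0.2, 0, 0, -0.0004, 1], [0, 0, -0.27, 0, 0, -0.0005, 1], [0, 0, -0.34, 0, 0, -0.0007, 1], [0, 0, -0.41, 0, 0, -0.0008, 1], [0, 0, -0.47, 0, 0, -0.0009, 1], [0, 0, -0.5, 0, 0, -0.001, 1], [0, 0, -0.512, 0, 0, -0.001, 1], [0, 0, -0.512, 0, 0, -0.001, 1], [0, 0, -0.512, 0, 0, -0.001, 1]]

```text
time_s: 9.33
ee_pos: [0.5171, 0.1771, 0.1513]
eef_rot: [3.141, -0.0, 2.501]
force: [-0.4, 0.6, 2.6]
grip_width: 0.036
```

```bash
python3 look.py end8; python3 -c "
from station import get_obs; print(get_obs()['tau'][5],get_obs()['joint_vel'])"
```

```text
t 9.3333 q1,q6 [ 0.263 -0.668] pos [0.5171 0.1771 0.1513] rpy [ 3.1412e+00 -2.0000e-04  2.5011e+00] F [-0.42  0.62  2.61] M [-0.081  0.065  0.043] w 0.036
turn [ 3.000e-04  1.000e-04 -9.837e-01] shift [ 0.0001 -0.0003 -0.0013]
-0.00786797289038077 [ 0.00011779 -0.00023317 -0.00064446 -0.00204776  0.00094518 -0.00442827]
```

View pics/end8.png

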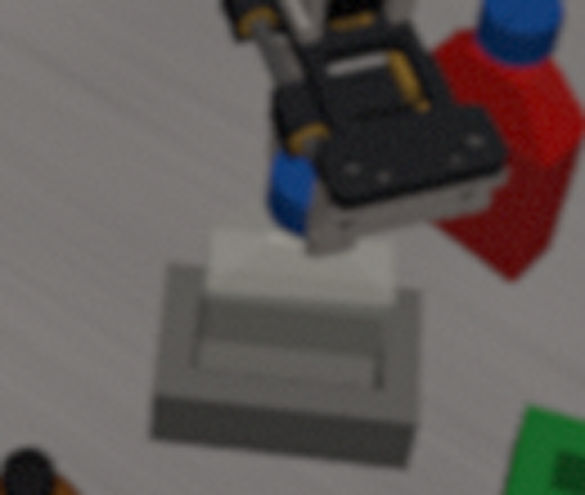

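The flask stands upright in the grey block and the pads are still on the cap. The tool is still and forces are small, so I hand in.

```bash
python3 -c "
from station import hand_in; print(hand_in())"; python3 st.py
```

```text
the job is handed in; nothing more can be done
None
the job is handed in; nothing more can be done
```

I screwed the clear flask's cap clockwise about 3.06 rad in one grip until it bottomed out, then backed it off about a quarter turn. I handed in with the cap still gripped, at about 9.4 s of the 69 s limit.

- **Bottomed out:** the resisting torque jumped from about 0.09 to 0.47 N m. A firmer grip raised it to 0.77 N m, so the pads were slipping on a stopped cap.
- **Backed off:** the tool turned 1.66 rad counterclockwise, which is 1.57 plus about 0.09 for slot play and wind-up. I estimate the cap at 1.49–1.66 rad open. This comes from the tool angle, because I never saw the ridge on the cap. The torque on the way back was about 0.14 N m, well below the slip level.
- **Last checks:** the grip was set to 35 N and the fingers were at 36.0 mm, 1 mm under the nominal 37 mm and about 0.5 mm narrower than earlier in the turn. Wrist force was about 3 N, and the arm was nearly still.
- **Scene:** the last picture shows the flask upright in its block. The red flask and the green block look untouched. I did not take a final picture of the tip box or the dishes; the arm did not go near them.

After hand-in I tried to read the state once more, but the station refused it.

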